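# Check that a scooter's brake lever stops short of its grip

### The job

Two scooter handlebar ends stand on the bench. With the outside of your fingers, kept closed together, on the side of the lever that faces away from the grip, gently press the long lever in towards its rubber grip until it comes up against its stop, and finish while still holding it there, steady, so that the gap left to the grip can be measured. Do not force it hard once it stops, do not pinch the lever or reach into the gap behind it, do not push on the bars, and leave the short lever and the things lying on the bench alone.

Things in the scene. Friction and masses are not known exactly. Their poses are not given: they have to be found in the camera images.
- long_lever (a joint): angle of the long lever (rad): 0 sprung fully out, grows as it is pressed towards the grip; a firm stop at 0.30, which leaves a gap of about 20 mm to the rubber. The lever hinges about the vertical line through point long_pivot (counter-clockwise from above as it is pressed). A spring pushes it out: about 3 N at the long_press point to start it, about 8 N at the stop
- long_press (a point): point in the middle of the height of the long lever's outer face (the face turned away from the grip), 85 mm along from the pivot; turns with the lever. Its x axis points straight out of that face, away from the grip (press along -x); y runs along the lever from pivot to free end, z up. 120 mm above the bench
- long_pivot (a point): hinge axis of the long lever, at the lever's height; axes as long_press
- long_blade: blade of the long lever: plain aluminium bar that reaches 125 mm from the pivot, 9 mm thick, 14 mm high (113 to 127 mm above the bench), with a small round knob 15 mm wide and 16 mm high at its free end. Origin on the hinge axis, axes as long_press. Nothing stands below or beyond it, outward, nearer than 80 mm, and it is free from above
- long_back: inner face of the long lever, turned to the grip (2 mm strip on the blade); not to be touched. Origin on the hinge axis
- long_bar: handlebar end the long lever is clamped to: level dark steel tube 190 mm long with a rubber grip 32 mm thick (37 mm at its end flange), axis 120 mm above the bench. Origin on the axis, y along the bar towards the free end of the grip, x to the lever's side, z up. The pivot lies at x 40, y -45 mm; the grip spans y -20 to 105 mm. At rest the lever leans out 0.33 rad from the bar. It is bolted to its stand
- long_stand: fixed stand of the long lever's bar: steel base 110 x 110 x 12 mm on the bench, aluminium post and clamp (top at 141 mm) at y -85 to -47 mm. Origin on the bench under the bar's origin, axes as the bar
- short_lever (a joint): angle of the short lever (rad), 0 sprung out, to be left at 0
- short_blade: blade of the short lever, of the same make but reaching only 69 mm from its pivot. Origin on its hinge axis, y along the blade. Leave alone
- short_bar: the other handlebar end, same as long_bar but for its lever
- short_stand: fixed stand of the other bar, same as long_stand; the two stands change places from start to start
- spool: loose solder spool, 52 mm across, 30 mm high, between the stands. Origin at the middle of its underside. Leave alone
- rosin: loose small blue and white box, 30 x 50 x 24 mm. Origin at the middle of its underside. Leave alone
- cutters: loose side cutters with orange handles, 130 mm long, 12 mm high, lying flat. Origin at the rivet. Leave alone
Not all that is in view belongs to the job. Leave any turquoise look-alike of the long_stand alone. What is shaped like the short_stand but purple is not meant.

How it is judged:
By the outcome, as a careful person would: the job done as asked, in the order asked, and still so for the second after the job is handed in, while the arm keeps its last pose, push and grip.
It also fails if it takes over 38 s, if anything falls off the work surface, if the arm or the gripper's body presses on something with over 40 N, if the wrist force passes 120 N, or if a joint passes its speed limit or range.

### The arm

A 6-joint arm with a two-finger parallel gripper is mounted at the origin on the work surface. World frame = base frame: x ahead of the robot, y to its left, z up, the work surface at z = 0. Lengths are in mm, angles in rad, forces in N, time in s.
With the tool pointing down it reaches from about 275 to 975 mm from the base axis. Payload 8.4 kg.
Tool frame: the origin (TCP) lies at the very end of the fingers, on their centre line; the grasp point (between the pads) lies 19 mm behind it (bot.grip_point_offset is the distance from the TCP to the grasp point, in mm); z points along the fingers, y is the direction in which the jaws open and shut (so a half turn about z gives the same grasp; the last joint's range is limited). The gripper opens to 92 mm and grips with 3 to 60 N. Pads are 20 mm wide; open, the fingers measure 128 mm over their backs; the gripper's body (75 mm by 189 mm) begins 69 mm behind the grasp point.
Start: joints at [-1.15, 0.353, 1.633, -0, 1.155, -0.002], TCP at [256.446, -569.968, 214.583] pointing down, gripper open.
Joint ranges: [-2.63, 2.63], [-0.92, 2.1], [0.06, 2.66], [-1.3, 4.44], [0, 2.69], [-3.02, 3.02]. Speed limits (rad/s): [2.22, 2.22, 2.79, 3.14, 3.14, 3.14].

### API

Orientations are given as a unit quaternion [x, y, z, w].
In Python, from workcell import bot gives the robot as it stands. The module is installed in compiled form; this text tells all that it offers.
- The arm moves only by the tool send_rows, never from a script. Its argument "commands" is a list of rows, each a list of 4 numbers: the shift along the world's x, y, z in m, then the turn about the world's z in degrees. A call has 1 to 10 rows; each row is the pose to reach, as a shift and turn from the pose measured when the call began; what a row does not reach only later rows make up. A row lasts 1/10 s, in which the tool goes at most 50 mm and 8.59 degrees, less where a joint would pass 70% of its speed; a pose out of reach is approached as far as the arm can. A call with a gripper value outside its range is refused whole. "grip" is the opening in per cent of the stroke, from 0 (shut) to 100 (fully open), set as the call begins (left out, the last holds). The fingers move at their own pace and stop on an object; the grip force is fixed at half the most. Time passes only in rows, so rows that repeat a pose let the fingers close. It gives the time, the measured TCP pose, the force and the opening at its end, in the units of the state.
- bot.read_state(): the state, without advancing time (a new reading comes with each control period).
- bot.get_image(name): name is "scene" or "top" or "wrist"; returns a dict with "color" (480x640x3 uint8, red, green, blue), "depth" (480x640 float32, mm along the optical axis (not along the pixel's ray), 0 where there is no reading), "fx", "fy", "cx", "cy" (pixels), "k1" (the pictures are not rectified: a ray, as slopes to the right and down, at radius r is drawn at 1 + k1 r^2 times it, then the intrinsics apply), "world_from_camera" (4x4, takes a point from camera to world coordinates); the wrist camera has in their place "T_tool_cam" (4x4, takes a point from camera to tool coordinates, whose origin is the TCP and whose axes are the flange's). Camera axes: x right, y up, looking along -z (the intrinsics and any distortion apply to the point x, -y, -z); pixel columns grow to the right and rows downward; lengths in mm; the calibration is good to about 2 mm. A picture is of the moment at which its call begins: read the wrist's pose just before it.
- bot.sign_off(): hands the job in, once; it reports no verdict.
The state is a dict: "t": time; "joints": joint angles; "dq": joint speeds; "tau": joint torques, N m; "eef_pos": TCP position; "tool_rot": TCP orientation; "contact_force": force on the tool from outside, world axes, zero at the start; "wrist_torque": the same for the moment, N m; "grip_width": finger opening in mm.
Only numpy, scipy, OpenCV 4.12 (cv2) and the standard library are available. Lean on these libraries where they do the work, as an engineer would, in place of code of your own. Each camera call takes 0.05 s, during which the arm holds its last target. There are 200 camera calls.

## Working session

There is one attempt and no reset: what is moved stays moved. The work goes in short steps, Python scripts to look and compute and a tool call to move; the robot and the scene stay as the last step left them, time stands still between calls to the robot, and variables do not carry over. Pictures are saved under pics/ and viewed, about 8 in all and at most 12, crops included, and the job is handed in when it is done.

Besides the shell and the picture viewer there is one more tool, called after ">>>" as name([rows], argument=value, ...), one row to a line, values as JSON. send_rows: Moves the arm, as the interface text tells. Its arguments: {"type":"object","properties":{"commands":{"type":"array","items":{"type":"array","items":{"type":"number"}}},"grip":{"type":"number"}},"required":["commands"]}

```bash
mkdir -p pics; cat > h.py <<'E'
import numpy as np, cv2
from workcell import bot
def ray(im,u,v,T=None):
    T=np.array(im["world_from_camera"]) if T is None else T
    d=np.array([(u-im["cx"])/im["fx"],(v-im["cy"])/im["fy"]]); s=d.copy()
    for _ in range(20): s=d/(1+im["k1"]*(s@s))
    return T[:3,3], T[:3,:3]@np.array([s[0],-s[1],-1.0])
def on_z(im,u,v,z,T=None):
    o,d=ray(im,u,v,T); return o+d*(z-o[2])/d[2]
def at_depth(im,u,v,T=None):
    o,d=ray(im,u,v,T); return o+d*im["depth"][int(v),int(u)]
E
python3 - <<'E'
from h import *
s=bot.read_state(); print(s)
for n in("scene","top"):
    im=bot.get_image(n); cv2.imwrite(f"pics/{n}0.png",im["color"][:,:,::-1]); np.save(f"{n}0.npy",im,allow_pickle=True)
    print(n,np.round(im["world_from_camera"],3).tolist(),im["fx"],im["k1"])
E
```

```text
{'t': 0.0, 'joints': array([-1.15039978e+00,  3.53621783e-01,  1.63417428e+00,  3.94896045e-06,
        1.15520680e+00, -2.40829425e-03]), 'dq': array([ 0.00013243, -0.00016995, -0.00030807,  0.00055799, -0.00080718,
        0.00026206]), 'tau': array([ 4.99562739e-04, -5.93850303e+01, -3.34213293e+01,  6.95039215e-02,
        2.34984420e-02, -5.22473124e-05]), 'eef_pos': array([ 256.23241208, -569.48643951,  213.8629919 ]), 'tool_rot': array([ 9.77737529e-01,  2.09830473e-01, -1.44526490e-04, -6.90139784e-04]), 'contact_force': array([ 0.77618169,  0.70187921, -0.01423388]), 'wrist_torque': array([ 0.06118476, -0.01642449, -0.04347426]), 'grip_width': 92.0714659484277}
scene [[-0.419, -0.649, 0.634, 1112.93], [0.908, -0.31, 0.283, 211.366], [0.013, 0.695, 0.719, 816.191], [0.0, 0.0, 0.0, 1.0]] 518.595861357416 -0.014030166402025262
top [[0.025, 0.988, -0.155, 344.556], [-0.999, 0.021, -0.026, -103.902], [-0.022, 0.155, 0.988, 1025.714], [0.0, 0.0, 0.0, 1.0]] 439.59094976686885 0.024285638798255054
```

View pics/top0.png

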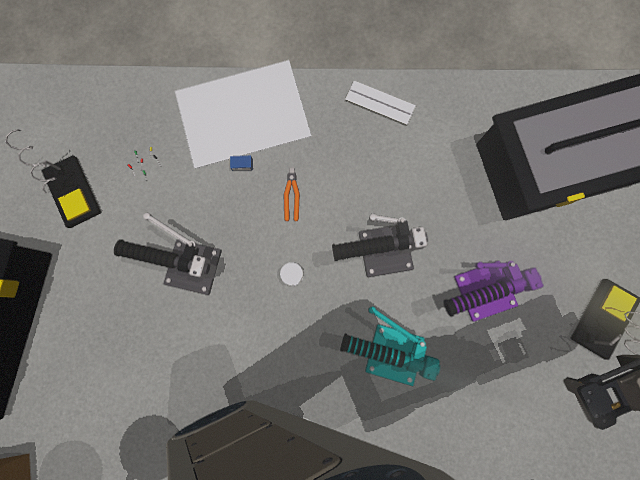

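View pics/scene0.png

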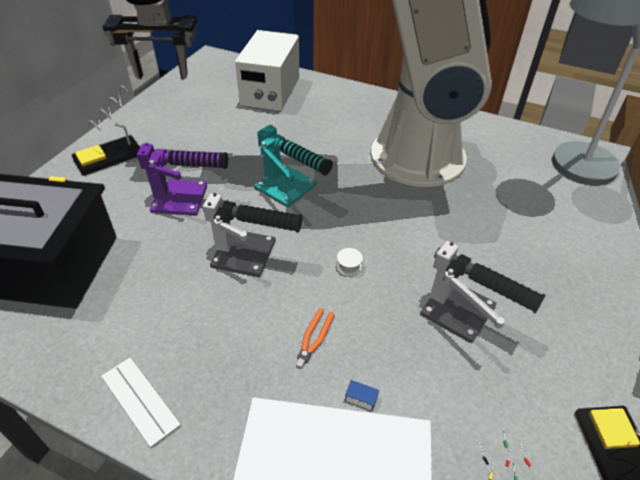

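The top view shows the long lever at left: its knob is near (148,217), its pivot near (197,245), and the rubber grip runs (118,248) to (185,260). The short lever's stand is at (385,245), the spool at (291,273) and the cutters at (291,195). In the scene view the long lever's knob is near (501,321) and the grip end near (540,300).

```bash
python3 - <<'E'
from h import *
im=np.load("top0.npy",allow_pickle=True).item()
c=im["color"].astype(int)
g=c.min(2); sat=c.max(2)-g
P=[]; G=[]
for v in range(205,300):
    for u in range(105,225):
        p=at_depth(im,u,v)
        if im["depth"][v,u]>0 and 105<p[2]<150:
            (P if g[v,u]>130 else G if g[v,u]<60 else []).append([u,v,*p])
P=np.array(P);G=np.array(G)
print(len(P),len(G))
L=P[(P[:,0]<190)]
for nm,A in(("lever",L),("grip",G[G[:,0]<180])):
    W=np.array([on_z(im,u,v,127 if nm=="lever" else 136)[:2] for u,v in A[:,:2]])
    vx,vy,x0,y0=cv2.fitLine(W.astype(np.float32),cv2.DIST_HUBER,0,.01,.01).ravel()
    t=(W-[x0,y0])@[vx,vy]; 
    print(nm,"z",np.percentile(A[:,4],[10,50,90]).round(),"c",x0,y0,"dir",vx,vy,"ends",[(np.array([x0,y0])+[vx*k,vy*k]).round(1) for k in(t.min(),t.max())],"len",np.ptp(t), "w",np.ptp(np.percentile((W-[x0,y0])@[-vy,vx],[3,97])))
for n,u,v in(("knobTop",148,217),("pivot?",197,245)): print(n,on_z(im,u,v,127))
s=np.load("scene0.npy",allow_pickle=True).item()
print("knob scene",on_z(s,501,321,124), at_depth(s,501,321))
cv2.imwrite("pics/c.png",cv2.resize(im["color"][200:300,100:230,::-1],None,fx=6,fy=6,interpolation=cv2.INTER_CUBIC))
E
```

```text
467 1278
lever z [124. 126. 128.] c 511.92496 237.51547 dir 0.51698935 0.85599184 ends [array([462.8, 156.1]), array([542.1, 287.6])] len 153.53858546975158 w 9.051568954215659
grip z [126. 133. 136.] c 455.68454 271.86768 dir 0.20923026 0.9778664 ends [array([439.8, 197.7]), array([469.8, 337.7])] len 143.1335236105635 w 28.883702660397994
knobTop [534.97160604 277.0639173  127.        ]
pivot? [477.74547535 169.93974234 127.        ]
knob scene [537.47065213 287.74041383 124.        ] [541.88048115 287.15514583 129.30435441]
```

View pics/c.png

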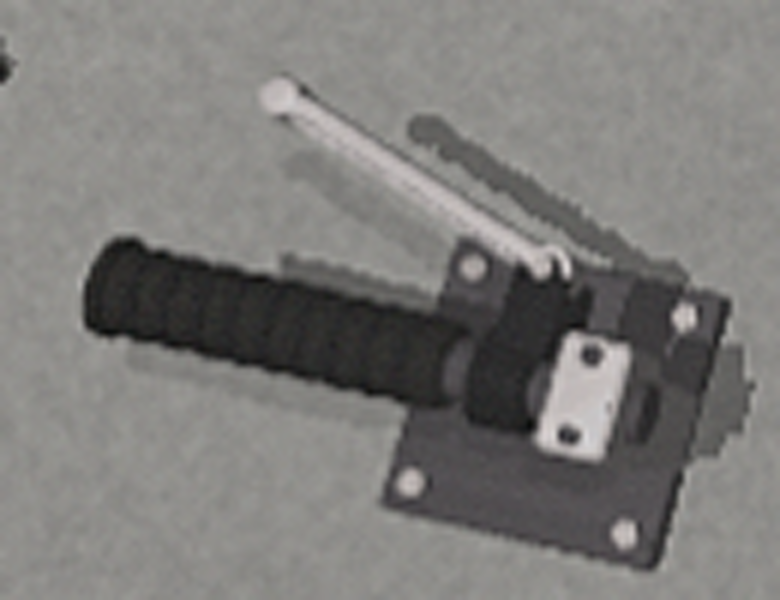

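Lever and bar lie 0.332 rad apart, which matches the given 0.33. The pivot is at about (477,181) and the press point at about (525,251). I'm moving to a standoff outward of the lever, staying high and closing the fingers.

>>> send_rows([
  [0.01, 0.02, 0.03, 0],
  [0.03, 0.06, 0.05, 4],
  [0.05, 0.1, 0.05, 8],
  [0.07, 0.14, 0.05, 12],
  [0.09, 0.18, 0.05, 16],
  [0.11, 0.22, 0.05, 20],
  [0.13, 0.26, 0.05, 24],
  [0.15, 0.3, 0.05, 28],
  [0.17, 0.34, 0.05, 32],
  [0.19, 0.38, 0.05, 35],
], grip=0)

```text
t: 1.1
eef_pos: [446.5, -187.8, 263.8]
tool_rot: [0.869, 0.495, -0.0, -0.001]
contact_force: [1.3, -0.4, -0.4]
grip_width: 13.9
```

>>> send_rows([
  [0.018, 0.042, 0, 0],
  [0.034, 0.084, 0, 0],
  [0.05, 0.126, 0, 0],
  [0.066, 0.168, 0, 0],
  [0.082, 0.21, 0, 0],
  [0.098, 0.252, 0, 0],
  [0.114, 0.294, 0, 0],
  [0.13, 0.336, 0, 0],
  [0.14, 0.37, 0, 0],
  [0.144, 0.4, 0, 0],
])

```text
t: 2.1
eef_pos: [591.0, 214.3, 263.2]
tool_rot: [0.869, 0.496, -0.001, -0.001]
contact_force: [-0.2, -1.0, -0.9]
grip_width: 0.7
```

```bash
python3 - <<'E'
from h import *
from scipy.spatial.transform import Rotation as R
s=bot.read_state(); im=bot.get_image("wrist"); print(s["t"],s["eef_pos"],s["tool_rot"],s["contact_force"],s["grip_width"],s["joints"])
W=np.eye(4);W[:3,:3]=R.from_quat(s["tool_rot"]).as_matrix();W[:3,3]=s["eef_pos"]
T=W@np.array(im["T_tool_cam"]); im["T"]=T; np.save("w1.npy",im,allow_pickle=True)
print("tool y",W[:2,1],"cam",T[:3,3])
cv2.imwrite("pics/w1.png",im["color"][:,:,::-1])
o=np.linalg.inv(T)
for p in((477,181,127),(542,288,127),(525.5,251.5,127)):
    q=o@np.array([*p,1]); print(p,im["cx"]+im["fx"]*q[0]/-q[2],im["cy"]-im["fy"]*q[1]/-q[2],-q[2])
E
```

```text
2.1 [590.95210972 214.26418049 263.23681927] [ 8.68543471e-01  4.95612226e-01 -5.96862086e-04 -6.36291079e-04] [-0.18470983 -0.97416711 -0.88646027] 0.6782505417026663 [3.44847887e-01 3.19037796e-01 1.57126513e+00 1.10244666e-03
 1.25268560e+00 8.78219078e-01]
tool y [ 0.86092077 -0.50873623] cam [633.38583866 284.9389769  432.72033309]
(477, 181, 127) 220.5423733203862 328.5787947102771 341.8853376547492
(542, 288, 127) 210.6019519528138 171.36575400926995 305.36913165561816
(525.5, 251.5, 127) 220.5655714746709 225.30538542581232 316.97463793222755
```

View pics/w1.png

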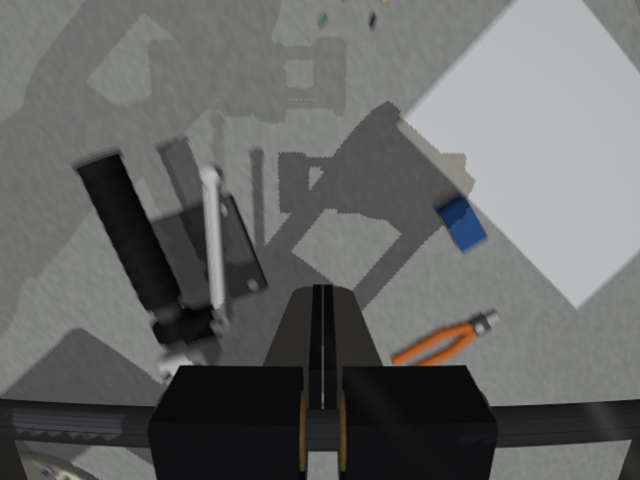

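The wrist view shows the knob at (210,173), predicted at (210,171), and the pivot near (221,322), predicted at (220,328). The lever runs straight up the image, parallel to the finger face. Next I descend outward of it.

>>> send_rows([
  [0, 0, -0.04, 0],
  [0, 0, -0.08, 0],
  [0, 0, -0.12, 0],
  [0, 0, -0.15, 0],
  [-0.008, 0.005, -0.16, 0],
  [-0.017, 0.01, -0.16, 0],
  [-0.026, 0.015, -0.16, 0],
  [-0.026, 0.015, -0.16, 0],
])

```text
t: 2.95
eef_pos: [564.6, 234.1, 105.0]
tool_rot: [0.868, 0.497, 0.001, -0.002]
contact_force: [0.4, -0.5, 0.9]
grip_width: 0.7
```

```bash
python3 - <<'E'
from h import *
from scipy.spatial.transform import Rotation as R
s=bot.read_state(); im=bot.get_image("wrist"); print(s["t"],s["eef_pos"],s["contact_force"])
cv2.imwrite("pics/w2.png",im["color"][:,:,::-1])
W=np.eye(4);W[:3,:3]=R.from_quat(s["tool_rot"]).as_matrix();W[:3,3]=s["eef_pos"]
o=np.linalg.inv(W@np.array(im["T_tool_cam"]))
for p in((477,181,127),(542,288,127),(525.5,251.5,127),tuple(s["eef_pos"])):
    q=o@np.array([*p,1]); print(p,im["cx"]+im["fx"]*q[0]/-q[2],im["cy"]-im["fy"]*q[1]/-q[2],-q[2],im["fx"])
E
```

```text
2.95 [564.59976406 234.12932624 105.00134164] [ 0.40680658 -0.51149009  0.93149238]
(477, 181, 127) 212.6267345966432 511.4966267141717 191.1566169245614 428.62281405184825
(542, 288, 127) 192.24888346242489 243.8401181120887 155.1083887188396 428.62281405184825
(525.5, 251.5, 127) 212.1594466478091 341.5794165393508 166.56797734123867 428.62281405184825
(np.float64(564.5997640587841), np.float64(234.12932623677952), np.float64(105.00134163971407)) 321.7430549928882 305.49052826997695 186.1591874117279 428.62281405184825
```

View pics/w2.png

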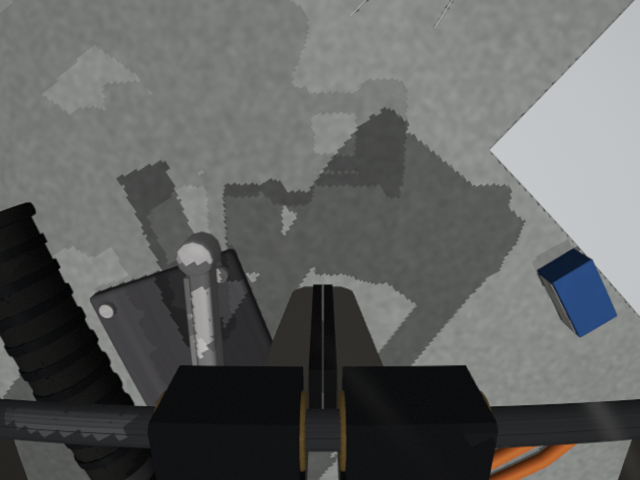

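The wrist view shows the blade at u≈190–217, the knob at (195,252) and the finger's near side at u≈270–297. Nothing is in between, so I close the gap slowly.

>>> send_rows([
  [-0.005, 0.0015, -0.001, 0],
  [-0.01, 0.003, -0.001, 0],
  [-0.014, 0.0045, -0.001, 0],
  [-0.017, 0.006, -0.001, 0],
  [-0.019, 0.006, -0.001, 0],
  [-0.02, 0.006, -0.001, 0],
  [-0.02, 0.006, -0.001, 0],
])

```text
t: 3.7
eef_pos: [545.2, 239.8, 104.0]
tool_rot: [0.868, 0.497, 0.001, -0.001]
contact_force: [1.1, -0.2, -0.6]
grip_width: 0.0
```

>>> send_rows([
  [-0.001, 0.0006, 0, 0],
  [-0.002, 0.0012, 0, 0],
  [-0.003, 0.0018, 0, 0],
  [-0.004, 0.0024, 0, 0],
  [-0.005, 0.003, 0, 0],
  [-0.006, 0.0036, 0, 0],
  [-0.006, 0.0036, 0, 0],
])

```text
t: 4.4
eef_pos: [539.2, 243.5, 104.1]
tool_rot: [0.868, 0.497, 0.001, -0.001]
contact_force: [0.2, 0.6, 0.0]
grip_width: -0.1
```

>>> send_rows([
  [-0.001, 0.0006, 0, 0],
  [-0.002, 0.0012, 0, 0],
  [-0.003, 0.0018, 0, 0],
  [-0.004, 0.0024, 0, 0],
  [-0.004, 0.0024, 0, 0],
])

```text
t: 4.9
eef_pos: [535.4, 245.9, 104.1]
tool_rot: [0.868, 0.497, 0.002, -0.001]
contact_force: [3.0, -1.3, -1.7]
grip_width: 0.1
```

Contact starts here, at about 3 N along the face normal. I'll now follow the lever's arc about its pivot, turning with it.

>>> send_rows([
  [-0.0017, 0.0014, 0, 1.4],
  [-0.0034, 0.0028, 0, 2.9],
  [-0.0051, 0.0042, 0, 4.3],
  [-0.0068, 0.0054, 0, 5.7],
  [-0.0086, 0.0067, 0, 7.2],
  [-0.0103, 0.0079, 0, 8.6],
  [-0.0122, 0.009, 0, 10],
  [-0.0141, 0.0102, 0, 11.5],
  [-0.016, 0.0113, 0, 12.9],
  [-0.016, 0.0113, 0, 12.9],
])

```text
t: 5.9
eef_pos: [520.0, 257.3, 104.2]
tool_rot: [0.806, 0.592, 0.002, -0.001]
contact_force: [7.2, -2.8, -3.4]
grip_width: 0.6
```

>>> send_rows([
  [-0.001, 0.0005, 0, 0.7],
  [-0.002, 0.001, 0, 1.4],
  [-0.003, 0.0014, 0, 2.1],
  [-0.004, 0.0018, 0, 2.8],
  [-0.004, 0.0018, 0, 2.8],
])

```text
t: 6.4
eef_pos: [516.9, 259.1, 104.2]
tool_rot: [0.79, 0.612, 0.003, -0.0]
contact_force: [7.6, -3.0, -4.2]
grip_width: 0.7
```

>>> send_rows([
  [-0.0008, 0.0003, 0, 0.4],
  [-0.0016, 0.0006, 0, 0.8],
  [-0.0024, 0.0008, 0, 1.2],
  [-0.0024, 0.0008, 0, 1.2],
])

```text
t: 6.8
eef_pos: [516.7, 259.5, 104.4]
tool_rot: [0.783, 0.622, 0.004, 0.001]
contact_force: [12.9, -4.7, -7.5]
grip_width: 0.2
```

The force rose from 8 to about 14 N with almost no travel, so this looks like the stop. I'll check the angle in pictures.

```bash
python3 - <<'E'
from h import *
from scipy.spatial.transform import Rotation as R
s=bot.read_state(); print(s["t"],s["eef_pos"],s["contact_force"],s["wrist_torque"])
im=bot.get_image("wrist"); t=bot.get_image("top"); sc=bot.get_image("scene")
W=np.eye(4);W[:3,:3]=R.from_quat(s["tool_rot"]).as_matrix();W[:3,3]=s["eef_pos"]
im["T"]=W@np.array(im["T_tool_cam"]);np.save("w3.npy",im,allow_pickle=True)
a=cv2.resize(t["color"][200:300,90:223],(532,400),interpolation=cv2.INTER_CUBIC)
b=cv2.resize(sc["color"][220:370,400:560],(427,400),interpolation=cv2.INTER_CUBIC)
cv2.imwrite("pics/w3.png",im["color"][:,:,::-1])
cv2.imwrite("pics/ts3.png",cv2.resize(np.hstack([a,b]),(800,334))[:,:,::-1])
np.save("s3.npy",sc,allow_pickle=True)
E
```

```text
6.8 [516.67086202 259.54859895 104.41462612] [12.9252379  -4.65087186 -7.51417677] [-1.04395447 -2.34745143  0.01881024]
```

View pics/w3.png

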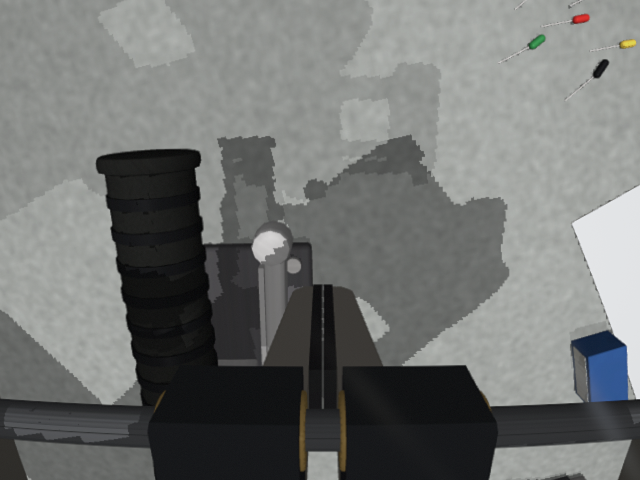

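View pics/ts3.png

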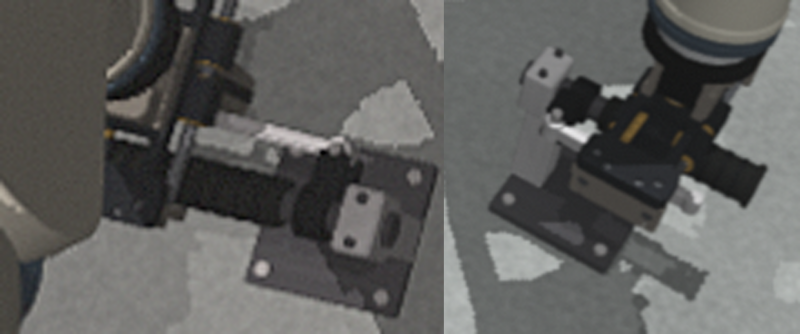

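The wrist view shows the knob at about (272,246), with the blade running down beside the finger and the gap to the grip clear. In the top view the lever is almost parallel to the bar. Next I work out the angle.

```bash
python3 - <<'E'
from h import *
P=np.array([477.5,181.5])
out=[]
for f,(u,v),e in(("w1.npy",(210,173),((98,156),(165,318))),("w3.npy",(272,246),((148,160),(180,370)))):
    im=np.load(f,allow_pickle=True).item(); k=on_z(im,u,v,128,im["T"])[:2]
    a=np.degrees(np.arctan2(*(k-P)[::-1])); out.append(a)
    print(f,"knob",k,"r",np.linalg.norm(k-P),"ang",a)
    g=[on_z(im,*q,125,im["T"])[:2] for q in e]; d=g[0]-g[1]; print("bar ang",np.degrees(np.arctan2(d[1],d[0])),g)
print("theta",np.radians(out[1]-out[0]))
im=np.load("w3.npy",allow_pickle=True).item()
# blade edges between knob and finger
for v in(275,300,330): print(v,im["color"][v,245:290:3].sum(1)//3)
E
```

```text
w1.npy knob [540.90728949 287.91444223] r 123.87299089993638 ang 59.21130301195459
bar ang 75.05183303379704 [array([475.6793999, 341.4578092]), array([440.76012129, 210.664108  ])]
w3.npy knob [506.9076208 297.3825122] r 119.55569746020154 ang 75.76058492088443
bar ang 78.90745052464774 [array([472.00025391, 337.01996843]), array([455.68742967, 253.81553924])]
theta 0.288839458151558
275 [ 54  56  57  57  58 119 104 107 111 111 114 115 108  86  64]
300 [ 43  42  45  44  43 115 117 102 111 111 114 114 109  92  72]
330 [ 44  43  54  57  56  81 116  88 109 110 111  53  56  56  56]
```

```bash
python3 - <<'E'
from h import *
for i in range(5):
    s=bot.read_state(); print(round(s["t"],2),s["eef_pos"].round(2),s["contact_force"].round(1),abs(s["dq"]).max().round(4),round(s["grip_width"],2)); bot.get_image("top"); bot.get_image("top")
E
```

```text
6.95 [516.65 259.56 104.42] [13.1 -6.1 -7.2] 0.0014 0.17
7.05 [516.67 259.56 104.41] [12.9 -6.3 -7.1] 0.0016 0.14
7.15 [516.69 259.54 104.41] [13.4 -5.6 -7.3] 0.0017 0.14
7.25 [516.67 259.56 104.41] [12.9 -5.8 -7. ] 0.0022 0.2
7.35 [516.67 259.55 104.39] [14.  -5.6 -7.5] 0.0023 0.54
```

```bash
python3 -c "
from workcell import bot
bot.sign_off(); s=bot.read_state(); print(s['t'],s['eef_pos'],s['contact_force'])"
```

```text
the job is handed in; nothing more can be done
the job is handed in; nothing more can be done
```

I pressed the long lever to its stop with the outside of the closed fingers, about 85 mm from the pivot on the face away from the grip. I handed the job in at about 7.4 s, still holding it there.

**Stop reached:** over the last 2.4 mm of commanded travel the force rose from about 8 N to 14 N, while the tool moved less than 0.5 mm. The spring alone gives only about 8 N at the stop.

**Steadiness:** the tool position held within 0.05 mm over the last 0.4 s before hand-in, with the force steady at 14–15 N along the lever's face normal.

**Checks that did not line up fully:**
- The camera put the lever at about 0.29 rad against the 0.30 stop. The last measured knob distance from the pivot was 120 mm, against 124 mm at the start, so I trust that angle only to a few hundredths of a radian.
- The tool stopped about 3 mm short in x of where I had calculated the stop to be. I put this down to the same measuring error and to the lever already being slightly pressed when I first noticed contact.
- About 7 N of vertical force also showed on the tool during the hold. I think it is friction at the finger, but I did not confirm that.
- The state reading after hand-in returned nothing, so the final second is unchecked.

In the last pictures the gap behind the lever was clear. I kept the arm's path away from the short lever and the loose things, but I did not check them one by one afterwards.

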